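# Close and lock the lid of a thermal cycler

## Robot

A 6-joint arm with a two-finger parallel gripper is mounted at the origin on the work surface. World frame = base frame: x ahead of the robot, y to its left, z up, the work surface at z = 0. Lengths are in m, angles in rad, forces in N, time in s.
With the tool pointing down it reaches from about 0.35 to 0.8 m from the base axis. Payload 7.3 kg.
Tool frame: the origin (TCP) lies midway between the tips of the shut fingers; the grasp point (between the pads) lies 19 mm behind it; z points along the fingers, y is the direction in which the jaws open and shut (so a half turn about z gives the same grasp; the last joint's range is limited). The gripper opens to 85 mm and grips with 20 to 120 N. Pads are 22 mm wide; open, the fingers measure 114 mm over their backs; the gripper's body (76 mm by 85 mm) begins 54 mm behind the grasp point. The pads swing forward as they close: fully open they stand 13 mm farther back than shut.
Start: joints at [-1.318, 0.342, 1.524, -0, 1.275, -0.146], TCP at [0.204, -0.484, 0.231] pointing down, gripper open.
Joint ranges: [-2.53, 2.53], [-0.77, 2.02], [0.04, 2.7], [-1, 4.14], [0.28, 2.66], [-3.11, 3.11]. Speed limits (rad/s): [2.57, 2.57, 3.14, 3.14, 3.14, 3.14].

## Interface

Orientations are given as [roll, pitch, yaw] about the fixed x, y, z axes, in that order (R = Rz(yaw) Ry(pitch) Rx(roll)).
In Python, from bench import get_state, read_camera, job gives the robot as it stands. The module is installed in compiled form; this text tells all that it offers.
- The arm moves only by the tool carry_out, never from a script. Its argument "commands" is a list of rows, each an object of numbers: "jaw": the opening in per cent of the stroke, from 0 (shut) to 100 (fully open); "tx", "ty", "tz": the shift along the tool's x, y, z in mm; "wx", "wy", "wz": the turn, a rotation vector about the tool's x, y, z in rad. A call has 1 to 20 rows; each row shifts and turns the commanded pose from where the row before left it, along the tool's axes as they then stand; what a row does not reach is not made up. A row lasts 1/8 s, in which the tool goes at most 62.5 mm and 10.7 degrees, less where a joint would pass 70% of its speed; a pose out of reach is approached as far as the arm can. A call with a gripper value outside its range is refused whole. The fingers move at their own pace and stop on an object; "squeeze" is the grip in N (left out, the last holds). Time passes only in rows, so rows that do not move let the fingers close. It gives the time, the measured TCP pose, the force and the opening at its end, in the units of the state.
- get_state(): the state, without advancing time (a new reading comes with each control period).
- read_camera(name): name is "side" or "top" or "wrist"; returns a dict with "img" (480x640x3 uint8, blue, green, red), "fx", "fy", "cx", "cy" (pixels), "xyz" and "attitude" of the camera in the world. Camera axes: x right, y down, z forward; pixel columns grow to the right and rows downward; lengths in m; the calibration is good to about 2 mm. A picture is of the moment at which its call begins. There is no depth.
- job.close_job(): hands the job in, once; it reports no verdict.
The state is a dict: "clock": time; "joint_positions": joint angles; "joint_velocities": joint speeds; "effort": joint torques, N m; "eef_pos": TCP position; "eef_rot": TCP orientation; "ft_force": force on the tool from outside, world axes, zero at the start; "torque": the same for the moment, N m; "gripper_width": finger opening in m.
Only numpy, scipy, OpenCV 4.12 (cv2) and the standard library are available. Lean on these libraries where they do the work, as an engineer would, in place of code of your own. Each camera call takes 0.05 s, during which the arm holds its last target.

## Task

The 96-well plate is already loaded in the thermal cycler and its lid stands open. With the fingertips press the lid down until it is fully shut, and only then push the lid's locking handle towards the front of the machine and down, over its dead point, until it snaps into lock and stays there by itself. Only push: keep the handle outside the fingers (never between them), and leave the plate and everything else on the bench where it is.

Things in the scene. Friction and masses are not known exactly. Their poses are not given: they have to be found in the camera images.
- cycler: Bench thermal cycler, white housing 330 mm deep (x), 200 wide (y), fixed. Origin: on the bench under its middle; its -x side is the front (sloping panel with dark display and keys, x = -175 to -85 mm, 60 to 108 mm high), z up. Behind the panel is the deck, 115 mm high, under the grey lid.
- lid (a joint): Lid's opening angle (rad) about the hinge at the cycler's rear, parallel to its y: 0 = fully shut, grows as the lid's front rises; 0.65 to 1.05 at the start, stop at 1.3. Grey lid 200 mm long from hinge to front, 200 wide, 40 thick; shut, its underside is level with the hinge. Stiff hinge: it stays where it is left; 1 to 6 N near its front edge close it.
- lid_hinge (a point): Point on the lid's hinge line, mid-width: 120 mm behind (+x) the cycler's origin, 125.5 mm above the bench.
- lid_press (a point): Point on the lid's top face, mid-width, 180 mm from the hinge towards the front (20 mm behind the front edge), 40 mm above the lid's underside: a clear flat place to press. This point's z points out of the lid's top, its -x along the lid to the front.
- lever (a joint): Locking lever's angle relative to the lid (rad): 0 = released, leaning 25 degrees back from upright (a spring holds it there); grows as the handle swings to the cycler's front (-x) and down; dead point about 1.52, beyond it the spring snaps it to its stop at 1.955 = locked, handle forward, nearly level. With the lid shut its angle above level is 2.007 - value.
- lever_pivot (a point): Point on the lever's pivot axis (along the cycler's y), mid-width: on the lid 130 mm from the hinge towards the front and 50 mm above the lid's underside (with the lid shut 175.5 mm above the bench).
- handle (a point): Middle of the handle: black round bar, 22 mm diameter, 200 mm long along the cycler's y, 110 mm from the pivot, carried by flat steel arms at its ends (105 to 111 mm from the middle). Between the arms there is free air behind and under the bar down to the lid. Pushing it over takes up to 14 N square to the arms before the dead point, none beyond.
- plate_mid (a point): Centre of the white 96-well plate, 128 x 86 x 15.5 mm, lying loose in the pocket under the lid. Must stay there.
- spare_plate: Bystander: another such white plate lying on the bench (15.5 mm high).
- tube_rack: Bystander: orange rack of small tubes, 85 x 120 x 50 mm, close beside the cycler.
- tip_box: Bystander: red pipette-tip box, 82 x 120 x 58 mm, close beside the cycler.
- reagent: Bystander: amber bottle, 60 mm diameter, 115 mm high.
- beaker: Bystander: glass beaker, 84 mm diameter, 95 mm high.
- marker: Bystander: marker pen, 130 mm long, 14 mm thick, lying on the bench.
- seal_paddle: Bystander: flat white plastic sealing paddle, 135 mm long, 8 mm thick, lying on the bench.

How it is judged:
On the way, in this order (a step that is already met when the one before it is completed fails the run):
1. the lid is pressed fully shut while the locking lever is still released (value of joint lid below 0.03 rad and value of joint lever below 1 rad), for 0.1 s.
2. the lever has gone over its dead point and snapped into lock, the lid shut (value of joint lever above 1.855 rad and value of joint lid below 0.03 rad), for 0.2 s.
At the end, for the whole second after the job is handed in: Lid shut to within 0.03 rad, lever within 0.10 rad of its locked stop and at rest by itself, plate within 6 mm and bystanders within 30 mm of where they began (all of step 2 and velocity of joint lever between -0.05 and 0.05 rad/s and distance of plate_mid from where it was at the start of the episode below 0.006 m and distance of each of spare_plate, tube_rack, tip_box, reagent, beaker, marker, seal_paddle from where it was at the start of the episode below 0.03 m); the robot touches nothing.
It fails at once if the handle is taken between the fingers (the grasp point within 12 mm of the bar's axis) (x of the grasp point in the frame of handle between -0.012 and 0.012 m and y of the grasp point in the frame of handle between -0.112 and 0.112 m and z of the grasp point in the frame of handle between -0.012 and 0.012 m).
It fails at once if the lid is pulled open further (beyond 1.2 rad) (value of joint lid above 1.2 rad).
It fails at once if the plate is lifted or shifted by more than 6 mm (distance of plate_mid from where it was at the start of the episode above 0.006 m).
It fails at once if a bystander is lifted, carried or pushed more than 30 mm away (distance of any of spare_plate, tube_rack, tip_box, reagent, beaker, marker, seal_paddle from where it was at the start of the episode above 0.03 m).
It also fails if it takes over 58 s, if anything falls off the work surface, if the arm or the gripper's body presses on something with over 40 N, if the wrist force passes 120 N, or if a joint passes its speed limit or range.

## Working session

There is one attempt and no reset: what is moved stays moved. The work goes in short steps, Python scripts to look and compute and a tool call to move; the robot and the scene stay as the last step left them, time stands still between calls to the robot, and variables do not carry over. Pictures are saved under pics/ and viewed, and the job is handed in when it is done.

Besides the shell and the picture viewer there is one more tool, called after "Request:" in YAML: its name, and indented under it one key for each argument. carry_out: Moves the arm, as the interface text tells. Its arguments: {"type":"object","properties":{"commands":{"type":"array","items":{"type":"object","properties":{"jaw":{"type":"number"},"tx":{"type":"number"},"ty":{"type":"number"},"tz":{"type":"number"},"wx":{"type":"number"},"wy":{"type":"number"},"wz":{"type":"number"}}}},"squeeze":{"type":"number"}},"required":["commands"]}

```bash
mkdir -p pics; python3 - <<'E'
from bench import get_state, read_camera
import cv2
s=get_state()
for k in s: print(k,s[k])
for n in("side","top","wrist"):
    c=read_camera(n); cv2.imwrite(f"pics/{n}0.png",c["img"]); print(n,{k:c[k] for k in c if k!="img"})
E
```

```text
clock 0.0
joint_positions [-1.31800813e+00  3.42710274e-01  1.52500353e+00  3.02976306e-07
  1.27540377e+00 -1.46013919e-01]
joint_velocities [ 0.00105027 -0.0008403  -0.00047629  0.00219116 -0.00126098  0.00013646]
effort [-5.60774806e-04 -4.33682084e+01 -2.46015966e+01 -2.04979920e-04
  7.73687119e-03 -9.49127752e-06]
eef_pos [ 0.203779   -0.48340822  0.23063713]
eef_rot [-3.14008400e+00 -2.22156209e-04  3.98801860e-01]
ft_force [-0.44861241  0.72888365  0.32622343]
torque [0.0037495  0.02888807 0.03658888]
gripper_width 0.08574853592476364
side {'fx': 609.3970218320384, 'fy': 609.3970218320384, 'cx': 320.9246327777132, 'cy': 243.63247853580967, 'xyz': array([ 0.27449486, -1.19641213,  1.65068328]), 'attitude': array([-2.44373311e+00, -2.38091483e-04, -2.05720035e-01])}
top {'fx': 619.2500669347389, 'fy': 619.2500669347389, 'cx': 320.74928999578594, 'cy': 249.77771342391134, 'xyz': array([0.33371064, 0.01165512, 1.76830237]), 'attitude': array([-3.01859192, -0.02366048, -1.54291773])}
wrist {'fx': 425.5669603909495, 'fy': 425.5669603909495, 'cx': 320.2587795474022, 'cy': 244.66348107317253, 'xyz': array([ 0.27160392, -0.45618632,  0.3730319 ]), 'attitude': array([ 2.85429439e+00,  1.03108782e-03, -1.17006242e+00])}
```

View pics/side0.png

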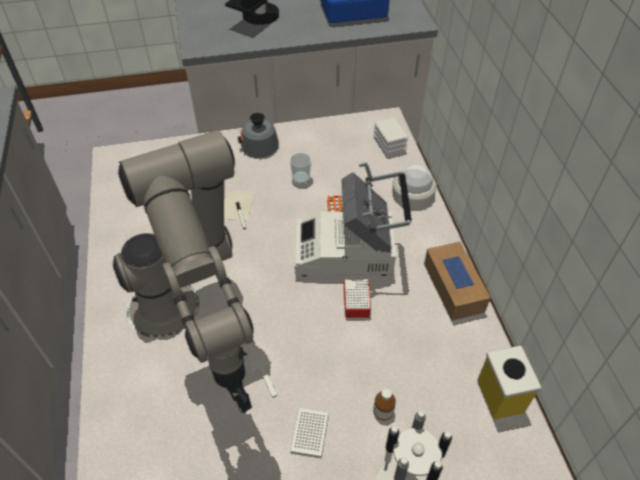

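View pics/top0.png

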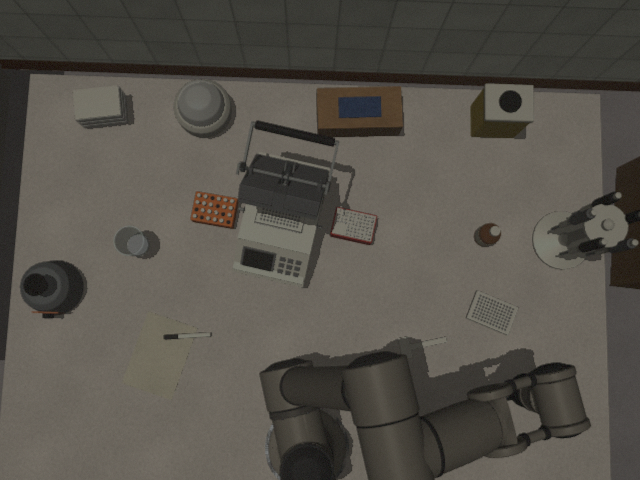

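```bash
python3 - <<'E'
import cv2
a=cv2.imread("pics/top0.png")[110:300,180:390]; cv2.imwrite("pics/topc.png",cv2.resize(a,None,fx=3.8,fy=3.1 and 3.1,interpolation=cv2.INTER_CUBIC) if 0 else cv2.resize(a,None,fx=3,fy=3,interpolation=cv2.INTER_CUBIC))
a=cv2.imread("pics/side0.png")[150:330,270:450]; cv2.imwrite("pics/sidec.png",cv2.resize(a,None,fx=3.3,fy=3.3,interpolation=cv2.INTER_CUBIC)[:594,:594])
E
```

```text
(no output)
```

View pics/topc.png

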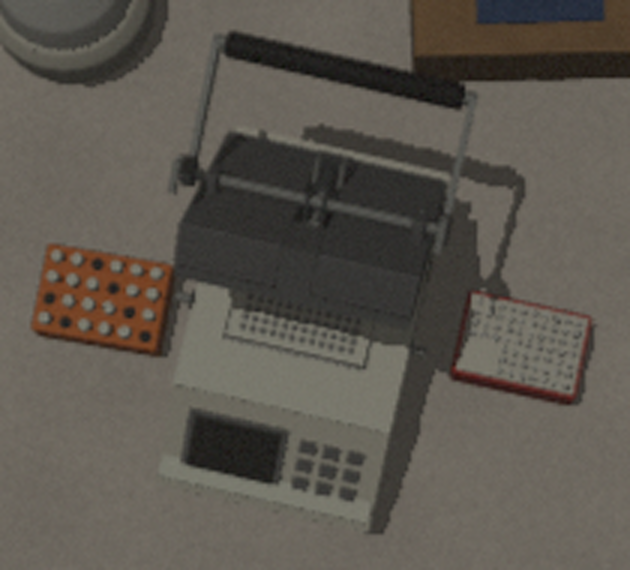

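View pics/sidec.png

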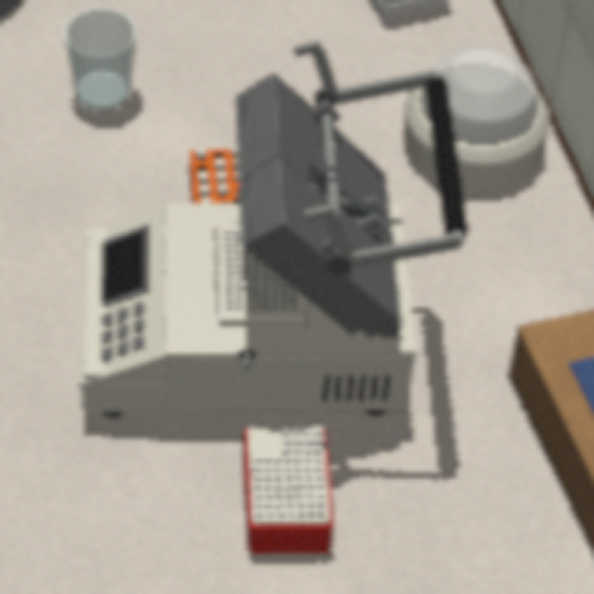

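```bash
cat > h.py <<'E'
import numpy as np
from scipy.spatial.transform import Rotation as R
C={'side':(609.397,320.925,243.632,[0.27449486,-1.19641213,1.65068328],[-2.44373311e+00,-2.38091483e-04,-2.05720035e-01]),
'top':(619.25,320.749,249.778,[0.33371064,0.01165512,1.76830237],[-3.01859192,-0.02366048,-1.54291773])}
def ray(c,u,v):
    f,cx,cy,p,a=C[c]; d=R.from_euler('xyz',a).apply([(u-cx)/f,(v-cy)/f,1]); return np.array(p),d
def onz(c,u,v,z):
    p,d=ray(c,u,v); return p+d*(z-p[2])/d[2]
def tri(uv1,uv2):
    p,d=ray('top',*uv1);q,e=ray('side',*uv2)
    s=np.linalg.lstsq(np.stack([d,-e],1),q-p,rcond=None)[0]
    a=p+d*s[0];b=q+e*s[1]; return (a+b)/2,np.linalg.norm(a-b)
def proj(c,P):
    f,cx,cy,p,a=C[c]; q=R.from_euler('xyz',a).inv().apply(np.array(P)-p); return np.array([cx+f*q[...,0]/q[...,2],cy+f*q[...,1]/q[...,2]]).T
def T(u,v): return (180+u/3,110+v/3)
def S(u,v): return (270+u/3.3,150+v/3.3)
E
python3 - <<'E'
from h import *
np.set_printoptions(precision=4,suppress=True)
l,e1=tri(T(225,42),S(437,82)); r,e2=tri(T(465,97),S(455,232))
print(l,r,e1,e2,np.linalg.norm(l-r)); d=l-r; print('yaw',np.arctan2(-d[0],d[1]))
for n,a,b in(('frontL',T(160,468),S(85,232)),('frontR',T(370,524),S(85,380))): print(n,tri(a,b),onz('top',*a,.06),onz('side',*b,.06))
# deck/panel edge z=.108-.115
for u,v in ((178,383),(392,432)): print('deck edge',onz('top',*T(u,v),.115))
for u,v in ((167,204),(167,352)): print('deck edge s',onz('side',*S(u,v),.115))
E
```

```text
[0.825  0.1526 0.2874] [ 0.7828 -0.0456  0.2932] 0.0003284685564816591 0.0019280911333672203 0.20273233117973707
yaw -0.20991753809410502
frontL (array([0.4858, 0.2152, 0.0793]), np.float64(0.011557919426637612)) [0.4934 0.2173 0.06  ] [0.4825 0.2324 0.06  ]
frontR (array([0.4457, 0.0224, 0.0768]), np.float64(0.001388479009999933)) [0.4476 0.0225 0.06  ] [0.4469 0.0354 0.06  ]
deck edge [0.5652 0.198  0.115 ]
deck edge [0.5269 0.005  0.115 ]
deck edge s [0.566  0.2043 0.115 ]
deck edge s [0.5257 0.0106 0.115 ]
```

Request:
carry_out:
  commands:
    - {"tz":-40,"wz":-0.1813,"jaw":0}
    - {"tz":-40,"wz":-0.1813}
    - {"tz":-40,"wz":-0.1813}
    - {"tz":-40,"wz":-0.1813}
    - {"tz":-40,"wz":-0.1813}
    - {"wz":-0.1813}
    - {"wz":-0.1813}
    - {"wz":-0.1813}
    - {"wz":-0.1813}
    - {"wz":-0.1813}
    - {"wz":-0.1813}
    - {"wz":-0.1813}
    - {"wz":-0.1813}
    - {"wz":-0.1813}
    - {}

```text
$.commands[0]: bad value
```

```bash
cat >> h.py <<'E'
yaw=-0.205; O=np.array([.629,.087,0]); M=R.from_euler('z',yaw)
def w(p): return M.apply(np.array(p))+O      # cycler->world
def lidp(s,h,th,y=0): return np.stack(np.broadcast_arrays(.12-s*np.cos(th)+h*np.sin(th),y,.1255+s*np.sin(th)+h*np.cos(th)),-1)
E
python3 - <<'E'
from h import *
import cv2
th=.848
P={'lidfront_top':[lidp(.2,.04,th,y) for y in(.1,-.1)],'lidfront_bot':[lidp(.2,0,th,y) for y in(.1,-.1)],'handle':[lidp(.0835,.1497,th,y) for y in(.1,-.1)],'deck':[[-.085,y,.115] for y in(.1,-.1)],'front':[[-.175,y,.06] for y in(.1,-.1)],'press':[lidp(.18,.04,th,0)]}
for c in('top','side'):
    im=cv2.imread(f'pics/{c}0.png'); 
    f=3 if c=='top' else 3.3; ox,oy=(180,110) if c=='top' else (270,150)
    cr=cv2.imread(f'pics/{c}c.png')
    for k,v in P.items():
        q=(proj(c,w(v))-[ox,oy])*f
        for i in q: cv2.circle(cr,tuple(int(round(x)) for x in i),4,(0,0,255) if k!='press' else (0,255,0),1)
    cv2.imwrite(f'pics/{c}chk.png',cr)
E
```

```text
(no output)
```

View pics/topchk.png

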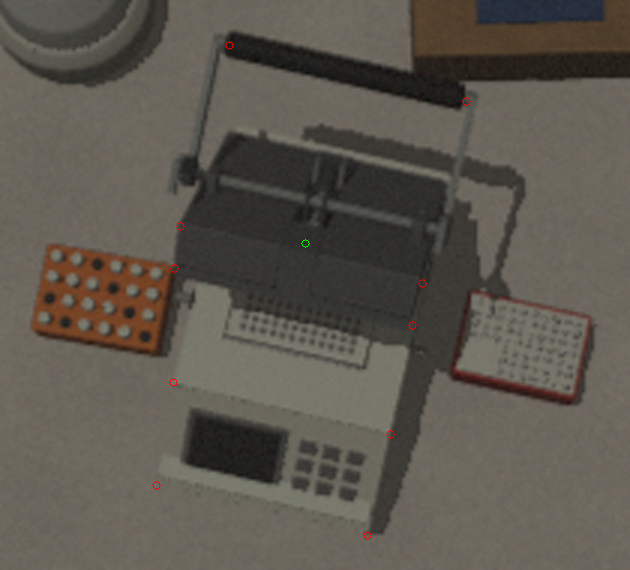

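View pics/sidechk.png

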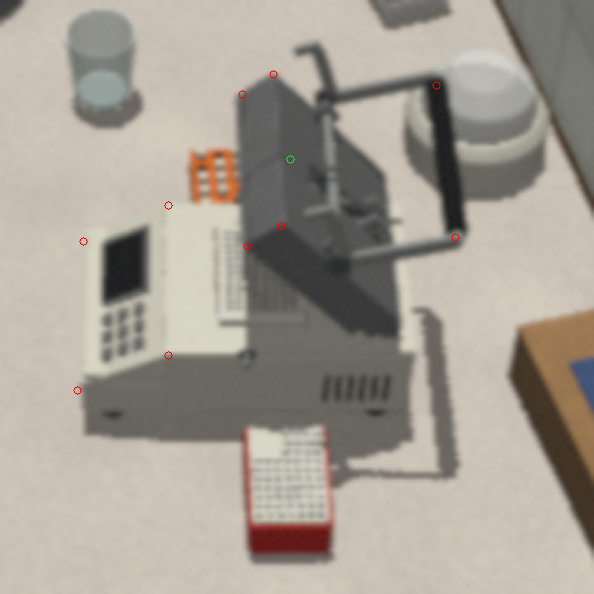

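The overlay of the estimated pose matches the lid corners, deck edge and handle to a few pixels (~3–4 mm). The first call was refused as malformed, so I'll retry with full rows.

Request:
carry_out:
  commands:
    - {"jaw":0,"tx":0,"ty":0,"tz":-40,"wx":0,"wy":0,"wz":-0.18}

```text
clock: 0.28
eef_pos: [0.2034, -0.4822, 0.2688]
eef_rot: [-3.134, -0.002, 0.583]
ft_force: [-0.3, -1.0, -0.3]
gripper_width: 0.0697
```

Request:
carry_out:
  commands:
    - {"jaw":0,"tx":0,"ty":0,"tz":-40,"wx":0,"wy":0,"wz":-0.1814}
    - {"jaw":0,"tx":0,"ty":0,"tz":-40,"wx":0,"wy":0,"wz":-0.1814}
    - {"jaw":0,"tx":0,"ty":0,"tz":-40,"wx":0,"wy":0,"wz":-0.1814}
    - {"jaw":0,"tx":0,"ty":0,"tz":-40,"wx":0,"wy":0,"wz":-0.1814}
    - {"jaw":0,"tx":0,"ty":0,"tz":0,"wx":0,"wy":0,"wz":-0.1814}
    - {"jaw":0,"tx":0,"ty":0,"tz":0,"wx":0,"wy":0,"wz":-0.1814}
    - {"jaw":0,"tx":0,"ty":0,"tz":0,"wx":0,"wy":0,"wz":-0.1814}
    - {"jaw":0,"tx":0,"ty":0,"tz":0,"wx":0,"wy":0,"wz":-0.1814}
    - {"jaw":0,"tx":0,"ty":0,"tz":0,"wx":0,"wy":0,"wz":-0.1814}
    - {"jaw":0,"tx":0,"ty":0,"tz":0,"wx":0,"wy":0,"wz":-0.1814}
    - {"jaw":0,"tx":0,"ty":0,"tz":0,"wx":0,"wy":0,"wz":-0.1814}
    - {"jaw":0,"tx":0,"ty":0,"tz":0,"wx":0,"wy":0,"wz":-0.1814}
    - {"jaw":0,"tx":0,"ty":0,"tz":0,"wx":0,"wy":0,"wz":-0.1814}
    - {"jaw":0,"tx":0,"ty":0,"tz":0,"wx":0,"wy":0,"wz":0}

```text
clock: 2.02
eef_pos: [0.2039, -0.4837, 0.431]
eef_rot: [3.141, -0.0, 2.935]
ft_force: [-0.5, -0.4, 0.1]
gripper_width: -0.0002
```

Request:
carry_out:
  commands:
    - {"jaw":0,"tx":-22,"ty":43,"tz":0,"wx":0,"wy":0,"wz":0}
    - {"jaw":0,"tx":-22,"ty":43,"tz":0,"wx":0,"wy":0,"wz":0}
    - {"jaw":0,"tx":-22,"ty":43,"tz":0,"wx":0,"wy":0,"wz":0}
    - {"jaw":0,"tx":-22,"ty":43,"tz":0,"wx":0,"wy":0,"wz":0}
    - {"jaw":0,"tx":-22,"ty":43,"tz":0,"wx":0,"wy":0,"wz":0}
    - {"jaw":0,"tx":-22,"ty":43,"tz":0,"wx":0,"wy":0,"wz":0}
    - {"jaw":0,"tx":-22,"ty":43,"tz":0,"wx":0,"wy":0,"wz":0}
    - {"jaw":0,"tx":-22,"ty":43,"tz":0,"wx":0,"wy":0,"wz":0}
    - {"jaw":0,"tx":-22,"ty":43,"tz":0,"wx":0,"wy":0,"wz":0}
    - {"jaw":0,"tx":-22,"ty":43,"tz":0,"wx":0,"wy":0,"wz":0}
    - {"jaw":0,"tx":-22,"ty":43,"tz":0,"wx":0,"wy":0,"wz":0}
    - {"jaw":0,"tx":-22,"ty":43,"tz":0,"wx":0,"wy":0,"wz":0}
    - {"jaw":0,"tx":-22,"ty":43,"tz":0,"wx":0,"wy":0,"wz":0}
    - {"jaw":0,"tx":-22,"ty":43,"tz":0,"wx":0,"wy":0,"wz":0}
    - {"jaw":0,"tx":-22,"ty":43,"tz":0,"wx":0,"wy":0,"wz":0}
    - {"jaw":0,"tx":0,"ty":0,"tz":0,"wx":0,"wy":0,"wz":0}

```text
clock: 4.03
eef_pos: [0.6596, 0.0835, 0.4279]
eef_rot: [-3.141, -0.004, 2.937]
ft_force: [-0.1, -0.5, 0.1]
gripper_width: 0.0001
```

```bash
python3 - <<'E'
from h import *
np.set_printoptions(precision=1,suppress=True)
from bench import get_state
s=get_state(); p=np.array(s['eef_pos']); print(s['joint_positions'],s['ft_force'])
print('tcp cyc mm',(M.inv().apply(p-O))*1000)
prev=None
for th in [.848,.75,.6,.45,.3,.15,.05,0,-.05]:
    q=lidp(.175,.04,th)*1000; print(th,q, None if prev is None else q-prev); prev=q
E
```

```text
[ 0.   0.6  0.5  0.   2.  -1.4] [-0.1 -0.5  0.1]
tcp cyc mm [ 30.7   2.8 427.9]
0.848 [ 34.2   0.  283.2] None
0.75 [ 19.2   0.  274.1] [-15.    0.   -9.1]
0.6 [ -1.8   0.  257.3] [-21.1   0.  -16.7]
0.45 [-20.2   0.  237.6] [-18.3   0.  -19.7]
0.3 [-35.4   0.  215.4] [-15.2   0.  -22.2]
0.15 [-47.1   0.  191.2] [-11.7   0.  -24.2]
0.05 [-52.8   0.  174.2] [ -5.7   0.  -17. ]
0 [-55.    0.  165.5] [-2.2  0.  -8.7]
-0.05 [-56.8   0.  156.7] [-1.8  0.  -8.8]
```

Request:
carry_out:
  commands:
    - {"jaw":0,"tx":-12,"ty":-2,"tz":30,"wx":0,"wy":0,"wz":0}
    - {"jaw":0,"tx":0,"ty":0,"tz":40,"wx":0,"wy":0,"wz":0}
    - {"jaw":0,"tx":0,"ty":0,"tz":40,"wx":0,"wy":0,"wz":0}
    - {"jaw":0,"tx":0,"ty":0,"tz":8,"wx":0,"wy":0,"wz":0}
    - {"jaw":0,"tx":0,"ty":0,"tz":0,"wx":0,"wy":0,"wz":0}

```text
clock: 4.65
eef_pos: [0.6695, 0.0757, 0.3146]
eef_rot: [3.142, 0.001, 2.935]
ft_force: [-0.5, 0.1, 0.3]
gripper_width: 0.0003
```

```bash
python3 - <<'E'
from bench import read_camera
import cv2
a=read_camera('side')['img'][130:310,250:450]; b=read_camera('wrist')['img']
a=cv2.resize(a,(533,480)); cv2.imwrite('pics/s1.png',a); cv2.imwrite('pics/w1.png',b)
E
```

```text
(no output)
```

View pics/s1.png

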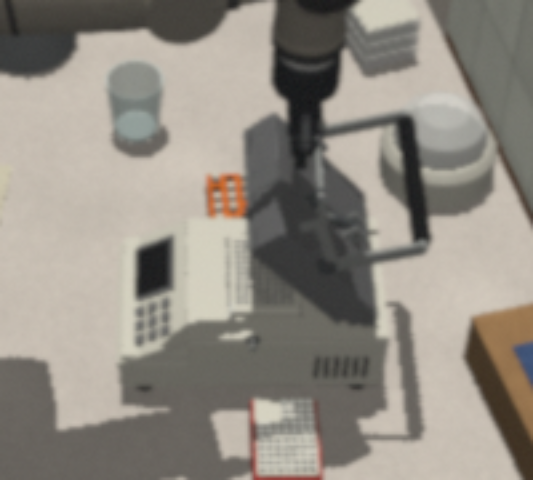

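View pics/w1.png

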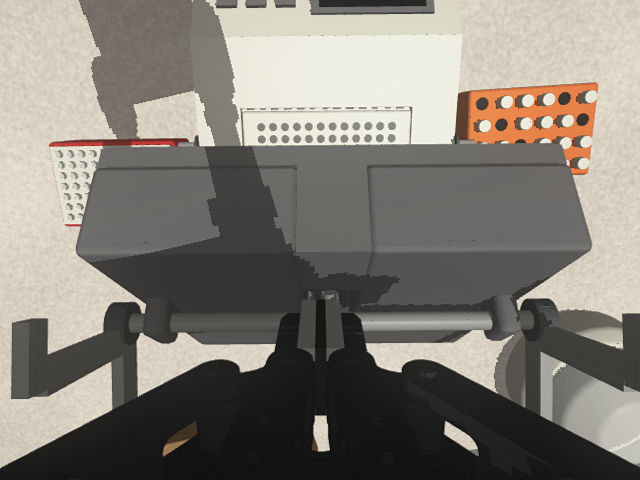

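Request:
carry_out:
  commands:
    - {"jaw":0,"tx":0,"ty":0,"tz":10,"wx":0,"wy":0,"wz":0}
    - {"jaw":0,"tx":0,"ty":0,"tz":10,"wx":0,"wy":0,"wz":0}
    - {"jaw":0,"tx":0,"ty":0,"tz":8,"wx":0,"wy":0,"wz":0}
    - {"jaw":0,"tx":8,"ty":0,"tz":5,"wx":0,"wy":0,"wz":0}
    - {"jaw":0,"tx":9,"ty":0,"tz":6,"wx":0,"wy":0,"wz":0}

```text
clock: 5.38
eef_pos: [0.6533, 0.0794, 0.274]
eef_rot: [-3.141, 0.002, 2.937]
ft_force: [3.2, -0.9, 0.2]
gripper_width: 0.0002
```

```bash
cat > st.py <<'E'
from h import *
np.set_printoptions(precision=1,suppress=True)
from bench import get_state,read_camera
import cv2,sys
s=get_state(); p=np.array(s['eef_pos']); print(s['clock'],'tcp cyc mm',(M.inv().apply(p-O))*1000,'F cyc',M.inv().apply(s['ft_force']))
if len(sys.argv)>1:
    a=read_camera('side')['img'][130:310,250:450]; cv2.imwrite('pics/%s.png'%sys.argv[1],cv2.resize(a,(533,480)))
E
python3 st.py s2
```

```text
5.375 tcp cyc mm [ 25.3  -2.5 274. ] F cyc [ 3.3 -0.2  0.2]
```

View pics/s2.png

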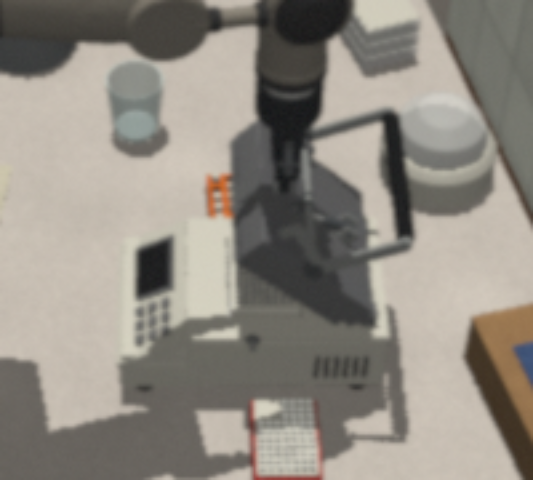

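The lid is now moving with ~3 N. I'll continue along the arc.

Request:
carry_out:
  commands:
    - {"jaw":0,"tx":11,"ty":0,"tz":8,"wx":0,"wy":0,"wz":0}
    - {"jaw":0,"tx":11,"ty":0,"tz":9,"wx":0,"wy":0,"wz":0}
    - {"jaw":0,"tx":10,"ty":0,"tz":10,"wx":0,"wy":0,"wz":0}
    - {"jaw":0,"tx":10,"ty":0,"tz":11,"wx":0,"wy":0,"wz":0}
    - {"jaw":0,"tx":9,"ty":0,"tz":11,"wx":0,"wy":0,"wz":0}
    - {"jaw":0,"tx":8,"ty":0,"tz":12,"wx":0,"wy":0,"wz":0}
    - {"jaw":0,"tx":7,"ty":0,"tz":12,"wx":0,"wy":0,"wz":0}
    - {"jaw":0,"tx":7,"ty":0,"tz":12,"wx":0,"wy":0,"wz":0}
    - {"jaw":0,"tx":0,"ty":0,"tz":0,"wx":0,"wy":0,"wz":0}

```text
clock: 6.55
eef_pos: [0.5805, 0.0947, 0.1884]
eef_rot: [-3.141, -0.002, 2.937]
ft_force: [0.2, 0.6, 0.7]
gripper_width: 0.0002
```

```bash
python3 st.py s3
```

```text
6.55 tcp cyc mm [-49.1  -2.3 188.4] F cyc [0.1 0.6 0.7]
```

View pics/s3.png

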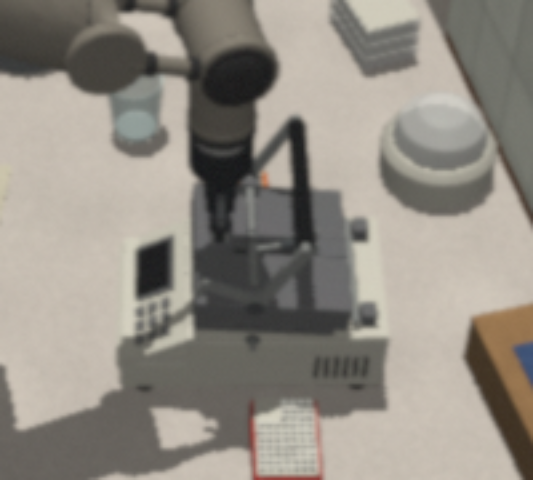

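Request:
carry_out:
  commands:
    - {"jaw":0,"tx":4,"ty":0,"tz":8,"wx":0,"wy":0,"wz":0}
    - {"jaw":0,"tx":3,"ty":0,"tz":8,"wx":0,"wy":0,"wz":0}
    - {"jaw":0,"tx":0,"ty":0,"tz":5,"wx":0,"wy":0,"wz":0}
    - {"jaw":0,"tx":0,"ty":0,"tz":0,"wx":0,"wy":0,"wz":0}

```text
clock: 7.1
eef_pos: [0.5742, 0.096, 0.1677]
eef_rot: [-3.141, -0.001, 2.937]
ft_force: [0.2, -0.2, -0.2]
gripper_width: 0.0001
```

Request:
carry_out:
  commands:
    - {"jaw":0,"tx":0,"ty":0,"tz":2,"wx":0,"wy":0,"wz":0}
    - {"jaw":0,"tx":0,"ty":0,"tz":0,"wx":0,"wy":0,"wz":0}

```text
clock: 7.35
eef_pos: [0.5745, 0.096, 0.1663]
eef_rot: [-3.142, 0.0, 2.937]
ft_force: [0.5, 1.0, 0.7]
gripper_width: 0.0001
```

Request:
carry_out:
  commands:
    - {"jaw":0,"tx":0,"ty":0,"tz":1.5,"wx":0,"wy":0,"wz":0}
    - {"jaw":0,"tx":0,"ty":0,"tz":0,"wx":0,"wy":0,"wz":0}

```text
clock: 7.6
eef_pos: [0.5746, 0.096, 0.1655]
eef_rot: [3.141, 0.001, 2.937]
ft_force: [-0.8, -0.4, 5.4]
gripper_width: -0.0
```

Request:
carry_out:
  commands:
    - {"jaw":0,"tx":0,"ty":0,"tz":1,"wx":0,"wy":0,"wz":0}
    - {"jaw":0,"tx":0,"ty":0,"tz":0,"wx":0,"wy":0,"wz":0}

```text
clock: 7.85
eef_pos: [0.5747, 0.096, 0.1655]
eef_rot: [3.141, 0.002, 2.937]
ft_force: [-3.9, -0.8, 10.6]
gripper_width: 0.0002
```

Request:
carry_out:
  commands:
    - {"jaw":0,"tx":0,"ty":0,"tz":1,"wx":0,"wy":0,"wz":0}
    - {"jaw":0,"tx":0,"ty":0,"tz":0,"wx":0,"wy":0,"wz":0}

```text
clock: 8.1
eef_pos: [0.5747, 0.096, 0.1654]
eef_rot: [3.141, 0.003, 2.937]
ft_force: [-6.2, -0.5, 17.4]
gripper_width: -0.0001
```

Request:
carry_out:
  commands:
    - {"jaw":0,"tx":0,"ty":0,"tz":-10,"wx":0,"wy":0,"wz":0}
    - {"jaw":0,"tx":0,"ty":0,"tz":-40,"wx":0,"wy":0,"wz":0}
    - {"jaw":0,"tx":0,"ty":0,"tz":-50,"wx":0,"wy":0,"wz":0}
    - {"jaw":0,"tx":0,"ty":0,"tz":-50,"wx":0,"wy":0,"wz":0}
    - {"jaw":0,"tx":0,"ty":0,"tz":-40,"wx":0,"wy":0,"wz":0}
    - {"jaw":0,"tx":-43,"ty":0,"tz":0,"wx":0,"wy":0,"wz":0}
    - {"jaw":0,"tx":-43,"ty":2,"tz":0,"wx":0,"wy":0,"wz":0}
    - {"jaw":0,"tx":-45,"ty":0,"tz":0,"wx":0,"wy":0,"wz":0}
    - {"jaw":0,"tx":0,"ty":0,"tz":0,"wx":0,"wy":0.175,"wz":0}
    - {"jaw":0,"tx":0,"ty":0,"tz":0,"wx":0,"wy":0.175,"wz":0}
    - {"jaw":0,"tx":0,"ty":0,"tz":0,"wx":0,"wy":0,"wz":0}

```text
clock: 9.48
eef_pos: [0.6943, 0.07, 0.3362]
eef_rot: [3.14, -0.3, 2.933]
ft_force: [0.5, -0.5, -1.8]
gripper_width: 0.0003
```

```bash
python3 st.py s4; python3 - <<'E'
from bench import read_camera
import cv2
a=read_camera('top')['img'][110:300,180:390]; cv2.imwrite('pics/t4.png',cv2.resize(a,None,fx=3,fy=3)); cv2.imwrite('pics/w4.png',read_camera('wrist')['img'])
E
```

```text
9.475 tcp cyc mm [ 67.4  -3.4 336.2] F cyc [ 0.6 -0.4 -1.8]
```

View pics/s4.png

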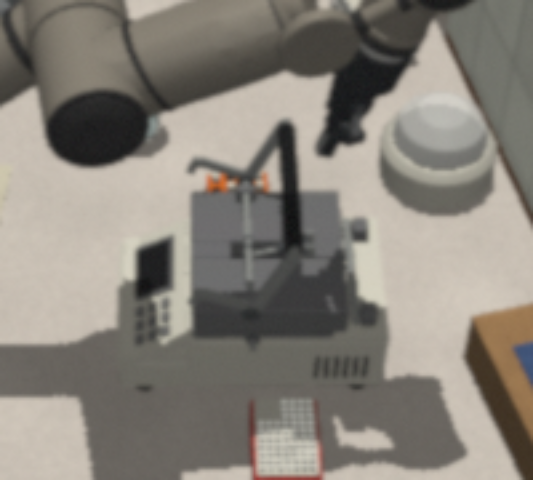

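View pics/w4.png

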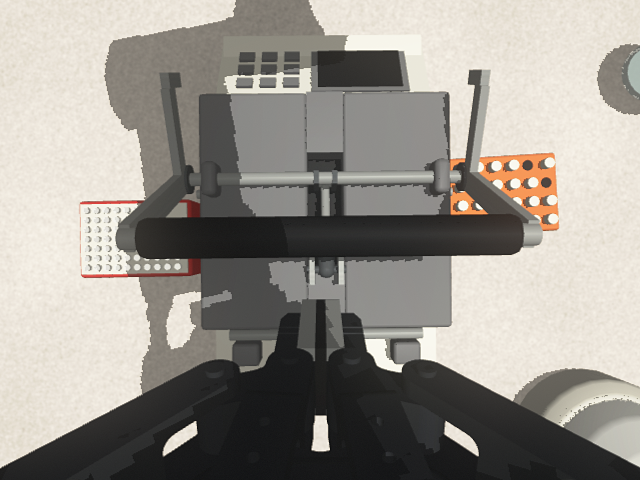

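```bash
python3 st.py; python3 - <<'E'
from h import *
from bench import get_state,read_camera
s=get_state(); print(s['eef_rot'],s['joint_positions'])
print(proj('side',w([[.0365,.1,.275],[.0365,-.1,.275]])))
c=read_camera('wrist'); 
d=R.from_euler('xyz',c['attitude']).apply([(325-c['cx'])/c['fx'],(237-c['cy'])/c['fy'],1]); p=c['xyz']
q=p+d*(.275-p[2])/d[2]; print('bar cyc at z.275',M.inv().apply(q-O)*1000)
E
```

```text
9.625 tcp cyc mm [ 65.6  -2.2 348.1] F cyc [-0.  -0.2  0.9]
[ 3.13655765 -0.2800755   2.93543361] [-0.03123263  0.98768453  0.06459372  0.07563885  2.36305529 -1.34861178]
[[358.30231842 178.50751218]
 [360.95532565 224.61974594]]
bar cyc at z.275 [ 34.79088923   0.42357569 275.        ]
```

Request:
carry_out:
  commands:
    - {"jaw":0,"tx":0,"ty":0,"tz":0,"wx":0,"wy":-0.14,"wz":0}
    - {"jaw":0,"tx":0,"ty":0,"tz":0,"wx":0,"wy":-0.14,"wz":0}
    - {"jaw":0,"tx":-6,"ty":1,"tz":0,"wx":0,"wy":0,"wz":0}
    - {"jaw":0,"tx":0,"ty":0,"tz":20,"wx":0,"wy":0,"wz":0}
    - {"jaw":0,"tx":0,"ty":0,"tz":0,"wx":0,"wy":0,"wz":0}

```text
clock: 10.3
eef_pos: [0.7003, 0.0719, 0.3294]
eef_rot: [3.136, -0.044, 2.932]
ft_force: [0.1, -0.5, -0.7]
gripper_width: 0.0
```

```bash
cat >> st.py <<'E'
print('rot',s['eef_rot'].round(3) if hasattr(s['eef_rot'],'round') else s['eef_rot'],'q',np.round(s['joint_positions'],3)); 
E
sed -i 's/precision=1/precision=2/' st.py; python3 st.py
```

```text
10.3 tcp cyc mm [ 72.94  -0.29 329.37] F cyc [ 0.15 -0.44 -0.66]
rot [ 3.14 -0.04  2.93] q [-0.01  0.71  0.64  0.01  1.83 -1.37]
```

Request:
carry_out:
  commands:
    - {"jaw":0,"tx":0,"ty":0,"tz":25,"wx":0,"wy":0,"wz":0}
    - {"jaw":0,"tx":0,"ty":0,"tz":25,"wx":0,"wy":0,"wz":0}
    - {"jaw":0,"tx":0,"ty":0,"tz":17,"wx":0,"wy":0,"wz":0}
    - {"jaw":0,"tx":0,"ty":0,"tz":0,"wx":0,"wy":0.13,"wz":0}
    - {"jaw":0,"tx":0,"ty":0,"tz":0,"wx":0,"wy":0,"wz":0}

```text
clock: 10.92
eef_pos: [0.6992, 0.0719, 0.259]
eef_rot: [3.136, -0.176, 2.932]
ft_force: [0.5, -0.5, -0.0]
gripper_width: -0.0001
```

```bash
python3 st.py s5;  python3 - <<'E'
from bench import read_camera
import cv2
cv2.imwrite('pics/w5.png',read_camera('wrist')['img'])
E
```

```text
10.925 tcp cyc mm [ 71.78  -0.47 258.99] F cyc [ 0.64 -0.41 -0.  ]
rot [ 3.14 -0.18  2.93] q [-0.02  0.82  0.64  0.04  1.86 -1.38]
```

View pics/s5.png

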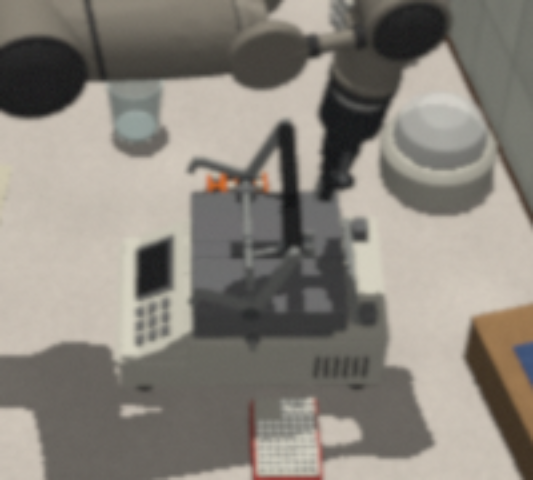

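View pics/w5.png

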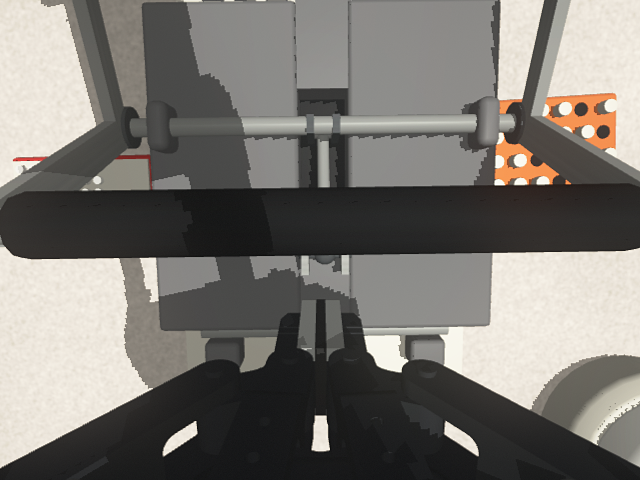

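```bash
cat > plan.py <<'E'
from h import *
np.set_printoptions(precision=1,suppress=True)
def axes(t): return np.array([-np.cos(t),np.sin(t)]),np.array([-np.sin(t),-np.cos(t)])
def tgt(phd,t,over=2):
    ph=np.radians(phd); bar=np.array([-12,175.5])+110*np.array([-np.cos(ph),np.sin(ph)])
    tau=np.array([-np.sin(ph),-np.cos(ph)]); x,z=axes(t); a=np.arctan2(tau@z,tau@x)
    if a<=0: bx,bz=22,-13
    else:
        bx=11+11*np.cos(a)-6*np.sin(a)**2; bz=11 if bx<11 else np.sqrt(max(0,121-(bx-11)**2))
        bz-=13*max(0,1-a/np.radians(40))
    return bar-bx*x-bz*z+over*tau, np.degrees(a),(bx,bz)
def plan(p,t,phs,ts):
    p=np.array(p,float)
    for ph,t2 in zip(phs,ts):
        q,a,b=tgt(ph,t2); x,z=axes(t); d=q-p
        print(f'ph {ph} a {a:.0f} bar {np.round(b,1)} tx {d@x:.1f} tz {d@z:.1f} wy {t2-t:.3f} tcp {q} t {t2}'); p,t=q,t2
if __name__=='__main__':
    plan([71.8,259],.176,[115,108,101,94,87,80,73,66,59,52,45,38,32,26,22],[.18,.19,.2,.21,.22,.24,.26,.28,.3,.3,.3,.3,.3,.3,.3])
E
python3 plan.py
```

```text
ph 115 a -15 bar [ 22 -13] tx 19.6 tz 3.2 wy 0.004 tcp [ 52.  259.3] t 0.18
ph 108 a -7 bar [ 22 -13] tx 13.4 tz -2.1 wy 0.010 tcp [ 39.2 263.8] t 0.19
ph 101 a 0 bar [ 22.  -12.7] tx 13.5 tz -0.7 wy 0.010 tcp [ 26.1 267. ] t 0.2
ph 94 a 8 bar [21.8 -8.2] tx 13.7 tz -3.2 wy 0.010 tcp [ 13.3 272.8] t 0.21
ph 87 a 16 bar [21.2 -3.7] tx 13.8 tz -1.3 wy 0.010 tcp [  0.1 277. ] t 0.22
ph 80 a 24 bar [20.1  0.9] tx 13.7 tz 0.4 wy 0.020 tcp [-13.3 279.6] t 0.24
ph 73 a 32 bar [18.7  5.3] tx 13.2 tz 2.4 wy 0.020 tcp [-26.7 280.4] t 0.26
ph 66 a 40 bar [16.9  9.3] tx 12.4 tz 4.3 wy 0.020 tcp [-39.7 279.4] t 0.28
ph 59 a 48 bar [15.  10.2] tx 11.3 tz 8.7 wy 0.020 tcp [-53.  274.1] t 0.3
ph 52 a 55 bar [13.2 10.8] tx 9.9 tz 10.2 wy 0.000 tcp [-65.5 267.3] t 0.3
ph 45 a 62 bar [11.4 11. ] tx 8.6 tz 11.4 wy 0.000 tcp [-77. 259.] t 0.3
ph 38 a 69 bar [ 9.7 11. ] tx 7.1 tz 12.3 wy 0.000 tcp [-87.4 249.3] t 0.3
ph 32 a 75 bar [ 8.2 11. ] tx 4.8 tz 11.0 wy 0.000 tcp [-95.3 240.2] t 0.3
ph 26 a 81 bar [ 6.8 11. ] tx 3.5 tz 11.3 wy 0.000 tcp [-102.   230.4] t 0.3
ph 22 a 85 bar [ 6. 11.] tx 1.6 tz 7.6 wy 0.000 tcp [-105.8  223.6] t 0.3
```

Request:
carry_out:
  commands:
    - {"jaw":0,"tx":10,"ty":0,"tz":2,"wx":0,"wy":0,"wz":0}
    - {"jaw":0,"tx":10,"ty":0,"tz":1,"wx":0,"wy":0,"wz":0}
    - {"jaw":0,"tx":13.5,"ty":0,"tz":-2,"wx":0,"wy":0.01,"wz":0}
    - {"jaw":0,"tx":0,"ty":0,"tz":0,"wx":0,"wy":0,"wz":0}

```text
clock: 11.52
eef_pos: [0.6668, 0.0794, 0.2691]
eef_rot: [3.135, -0.174, 2.933]
ft_force: [9.5, -1.7, 2.3]
gripper_width: -0.0002
```

```bash
python3 st.py s6
```

```text
11.525 tcp cyc mm [ 38.51   0.21 269.09] F cyc [9.61 0.29 2.32]
rot [ 3.13 -0.17  2.93] q [-0.01  0.73  0.78  0.04  1.8  -1.37]
```

View pics/s6.png

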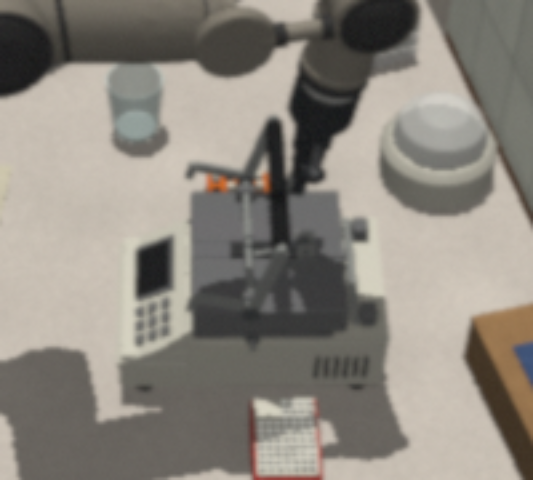

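```bash
python3 -c "
from plan import *
plan([38.5,269.1],.175,[101,94,87,80],[.19,.2,.21,.22])"
```

```text
ph 101 a -0 bar [ 22 -13] tx 11.8 tz 4.3 wy 0.015 tcp [ 26.2 266.9] t 0.19
ph 94 a 7 bar [21.8 -8.5] tx 13.7 tz -3.2 wy 0.010 tcp [ 13.4 272.7] t 0.2
ph 87 a 15 bar [21.2 -4. ] tx 13.8 tz -1.5 wy 0.010 tcp [  0.2 276.9] t 0.21
ph 80 a 23 bar [20.3  0.3] tx 13.6 tz 0.4 wy 0.010 tcp [-13.2 279.3] t 0.22
```

Request:
carry_out:
  commands:
    - {"jaw":0,"tx":12,"ty":0,"tz":4,"wx":0,"wy":0.015,"wz":0}
    - {"jaw":0,"tx":13.5,"ty":0,"tz":-1,"wx":0,"wy":0.01,"wz":0}
    - {"jaw":0,"tx":13.5,"ty":0,"tz":-1,"wx":0,"wy":0.01,"wz":0}
    - {"jaw":0,"tx":13.5,"ty":0,"tz":0,"wx":0,"wy":0.01,"wz":0}

```text
clock: 12.08
eef_pos: [0.6169, 0.0895, 0.2739]
eef_rot: [3.136, -0.221, 2.932]
ft_force: [14.4, -1.4, -15.1]
gripper_width: 0.0
```

```bash
python3 st.py s7
```

```text
12.075 tcp cyc mm [-12.33   0.03 273.95] F cyc [ 14.43   1.56 -15.12]
rot [ 3.14 -0.22  2.93] q [-0.    0.64  0.93  0.05  1.78 -1.36]
```

View pics/s7.png

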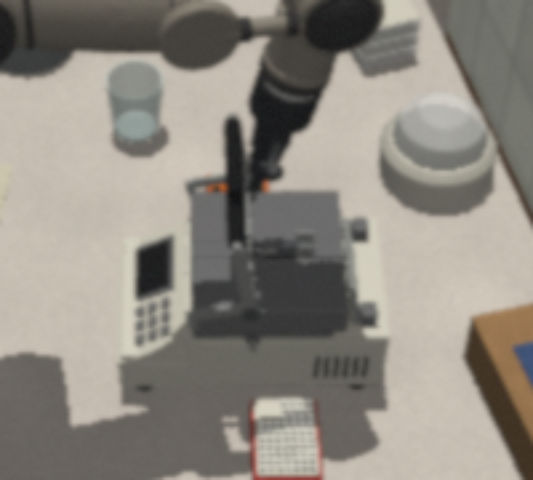

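```bash
python3 -c "
from plan import *
plan([-12.3,274],.221,[77,73,66,59,52,45,38,32,26,22],[.23,.24,.26,.28,.3,.3,.3,.3,.3,.3])"
```

```text
ph 77 a 26 bar [19.7  2.2] tx 7.8 tz -4.3 wy 0.009 tcp [-19.  279.9] t 0.23
ph 73 a 31 bar [18.9  4.7] tx 7.5 tz 1.5 wy 0.010 tcp [-26.6 280.2] t 0.24
ph 66 a 39 bar [17.2  8.7] tx 12.5 tz 4.0 wy 0.020 tcp [-39.7 279.2] t 0.26
ph 59 a 47 bar [15.3 10.1] tx 11.5 tz 8.1 wy 0.020 tcp [-52.9 274.3] t 0.28
ph 52 a 55 bar [13.2 10.8] tx 10.2 tz 10.2 wy 0.020 tcp [-65.5 267.3] t 0.3
ph 45 a 62 bar [11.4 11. ] tx 8.6 tz 11.4 wy 0.000 tcp [-77. 259.] t 0.3
ph 38 a 69 bar [ 9.7 11. ] tx 7.1 tz 12.3 wy 0.000 tcp [-87.4 249.3] t 0.3
ph 32 a 75 bar [ 8.2 11. ] tx 4.8 tz 11.0 wy 0.000 tcp [-95.3 240.2] t 0.3
ph 26 a 81 bar [ 6.8 11. ] tx 3.5 tz 11.3 wy 0.000 tcp [-102.   230.4] t 0.3
ph 22 a 85 bar [ 6. 11.] tx 1.6 tz 7.6 wy 0.000 tcp [-105.8  223.6] t 0.3
```

Request:
carry_out:
  commands:
    - {"jaw":0,"tx":8,"ty":0,"tz":-3,"wx":0,"wy":0.01,"wz":0}
    - {"jaw":0,"tx":8,"ty":0,"tz":0,"wx":0,"wy":0.01,"wz":0}
    - {"jaw":0,"tx":12,"ty":0,"tz":4,"wx":0,"wy":0.02,"wz":0}

```text
clock: 12.5
eef_pos: [0.5907, 0.0953, 0.2826]
eef_rot: [3.134, -0.256, 2.933]
ft_force: [12.3, -2.5, 3.4]
gripper_width: -0.0001
```

```bash
python3 st.py s8; python3 - <<'E'
from bench import read_camera
import cv2
cv2.imwrite('pics/w8.png',read_camera('wrist')['img'])
E
```

```text
12.5 tcp cyc mm [-39.13   0.29 282.57] F cyc [12.59  0.02  3.36]
rot [ 3.13 -0.26  2.93] q [ 0.    0.61  0.98  0.06  1.8  -1.35]
```

View pics/s8.png

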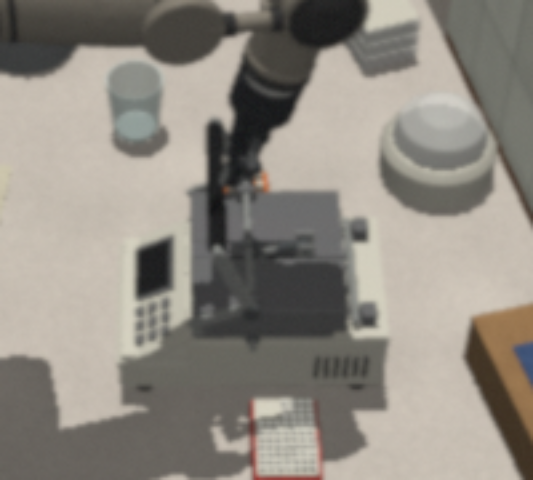

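View pics/w8.png

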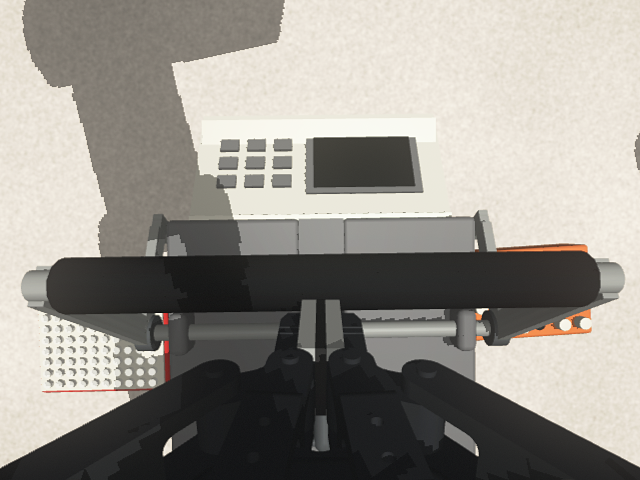

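Request:
carry_out:
  commands:
    - {"jaw":0,"tx":10,"ty":0,"tz":10,"wx":0,"wy":0.02,"wz":0}
    - {"jaw":0,"tx":10,"ty":0,"tz":10,"wx":0,"wy":0.02,"wz":0}

```text
clock: 12.85
eef_pos: [0.5651, 0.1006, 0.2708]
eef_rot: [3.134, -0.298, 2.933]
ft_force: [5.4, -3.5, 9.5]
gripper_width: -0.0
```

```bash
python3 st.py s9; python3 - <<'E'
from bench import read_camera
import cv2
cv2.imwrite('pics/w9.png',read_camera('wrist')['img'])
E
```

```text
12.85 tcp cyc mm [-65.32   0.32 270.84] F cyc [ 5.96 -2.32  9.47]
rot [ 3.13 -0.3   2.93] q [ 0.01  0.59  1.06  0.07  1.79 -1.35]
```

View pics/w9.png

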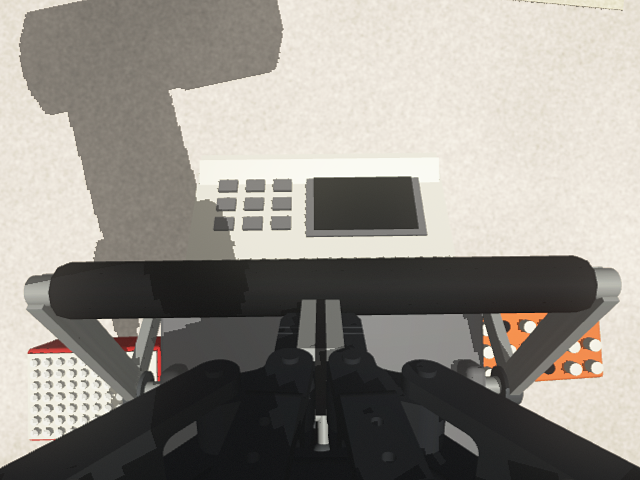

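Request:
carry_out:
  commands:
    - {"jaw":0,"tx":9,"ty":0,"tz":13,"wx":0,"wy":0,"wz":0}
    - {"jaw":0,"tx":8,"ty":0,"tz":13,"wx":0,"wy":0,"wz":0}
    - {"jaw":0,"tx":5,"ty":0,"tz":11,"wx":0,"wy":0,"wz":0}

```text
clock: 13.32
eef_pos: [0.5319, 0.1079, 0.2402]
eef_rot: [3.135, -0.304, 2.934]
ft_force: [0.7, -0.7, 0.8]
gripper_width: 0.0002
```

```bash
python3 st.py s10
```

```text
13.325 tcp cyc mm [-99.32   0.7  240.25] F cyc [ 0.85 -0.53  0.79]
rot [ 3.13 -0.3   2.93] q [ 0.02  0.54  1.22  0.07  1.68 -1.35]
```

View pics/s10.png

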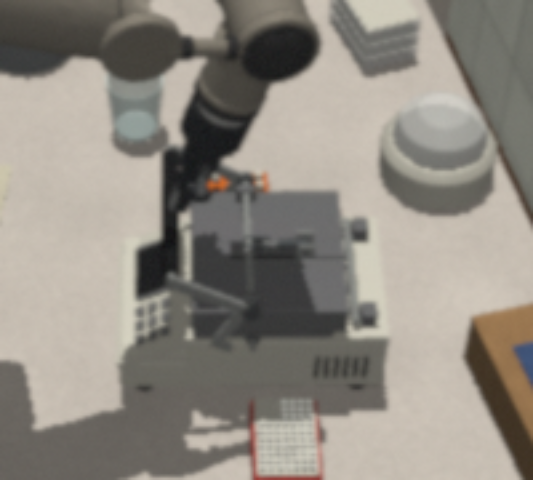

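Request:
carry_out:
  commands:
    - {"jaw":0,"tx":4,"ty":0,"tz":11,"wx":0,"wy":0,"wz":0}
    - {"jaw":0,"tx":2,"ty":0,"tz":9,"wx":0,"wy":0,"wz":0}
    - {"jaw":0,"tx":0,"ty":0,"tz":0,"wx":0,"wy":0,"wz":0}
    - {"jaw":0,"tx":0,"ty":0,"tz":0,"wx":0,"wy":0,"wz":0}

```text
clock: 13.88
eef_pos: [0.5201, 0.1106, 0.2203]
eef_rot: [3.136, -0.312, 2.934]
ft_force: [0.6, 0.2, -0.3]
gripper_width: 0.0004
```

```bash
python3 st.py s11
```

```text
13.875 tcp cyc mm [-111.39    0.98  220.31] F cyc [ 0.58  0.36 -0.35]
rot [ 3.14 -0.31  2.93] q [ 0.02  0.54  1.28  0.07  1.62 -1.35]
```

View pics/s11.png

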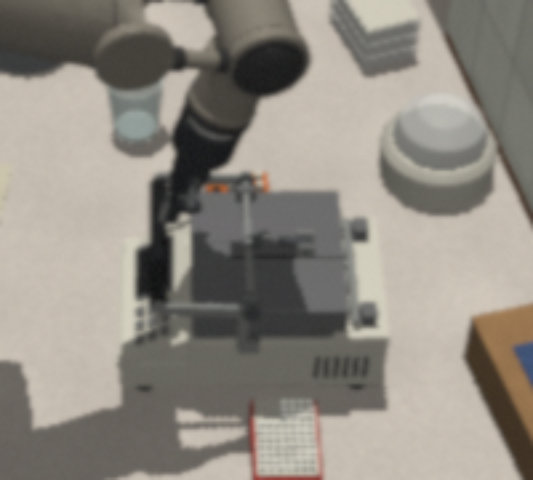

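It snapped to level with no force on the tool. Now I'll back off and verify.

Request:
carry_out:
  commands:
    - {"jaw":0,"tx":0,"ty":0,"tz":-20,"wx":0,"wy":0,"wz":0}
    - {"jaw":0,"tx":0,"ty":0,"tz":-40,"wx":0,"wy":0,"wz":0}
    - {"jaw":0,"tx":0,"ty":0,"tz":-40,"wx":0,"wy":-0.1,"wz":0}
    - {"jaw":0,"tx":0,"ty":0,"tz":-40,"wx":0,"wy":-0.1,"wz":0}
    - {"jaw":0,"tx":30,"ty":-40,"tz":-20,"wx":0,"wy":-0.1,"wz":0}
    - {"jaw":0,"tx":0,"ty":-50,"tz":0,"wx":0,"wy":0,"wz":0}
    - {"jaw":0,"tx":0,"ty":-50,"tz":0,"wx":0,"wy":0,"wz":0}
    - {"jaw":0,"tx":0,"ty":-50,"tz":0,"wx":0,"wy":0,"wz":0}
    - {"jaw":0,"tx":0,"ty":-50,"tz":0,"wx":0,"wy":0,"wz":0}
    - {"jaw":0,"tx":0,"ty":0,"tz":0,"wx":0,"wy":0,"wz":0}

```text
clock: 15.18
eef_pos: [0.4806, -0.1302, 0.3765]
eef_rot: [3.137, -0.013, 2.927]
ft_force: [0.3, 0.5, -0.8]
gripper_width: 0.0
```

```bash
python3 st.py; python3 - <<'E'
from bench import read_camera
from h import *
import cv2
ph=2.007-1.955
P=[[-.01-.11*np.cos(ph),y,.1755+.11*np.sin(ph)] for y in(.1,-.1)]+[lidp(.2,.04,0,y) for y in(.1,-.1)]
for n in('side','top'):
    c=read_camera(n)['img']; f0=cv2.imread(f'pics/{n}0.png'); cv2.imwrite(f'pics/{n}F.png',c)
    x0,y0=(270,150) if n=='side' else (180,110)
    a=cv2.resize(c[y0:y0+190,x0-30:x0+180],None,fx=3,fy=3)
    for q in proj(n,w(P)): cv2.circle(a,tuple(int(v) for v in (q-[x0-30,y0])*3),4,(0,0,255),1)
    cv2.imwrite(f'pics/{n}Fc.png',a)
E
```

```text
15.175 tcp cyc mm [-101.06 -242.89  376.51] F cyc [ 0.23  0.56 -0.76]
rot [ 3.14 -0.01  2.93] q [-0.42  0.23  1.29  0.    1.64 -1.78]
```

View pics/sideFc.png

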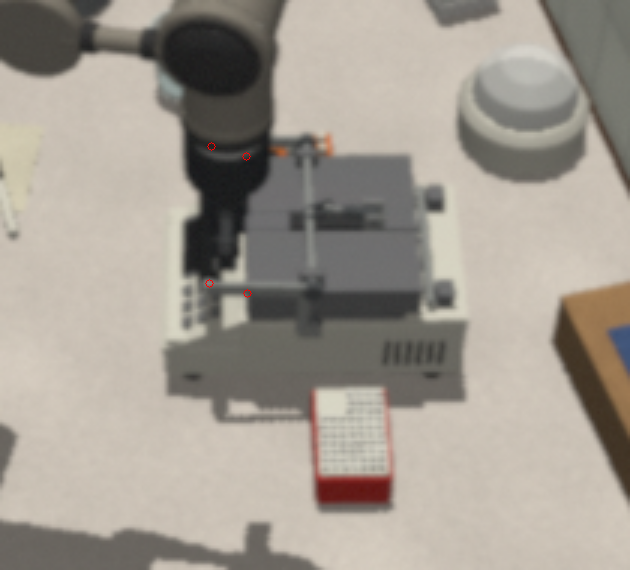

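View pics/sideF.png

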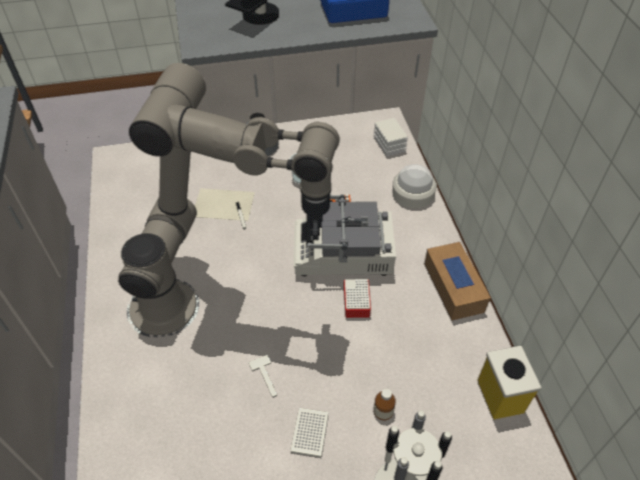

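View pics/topF.png

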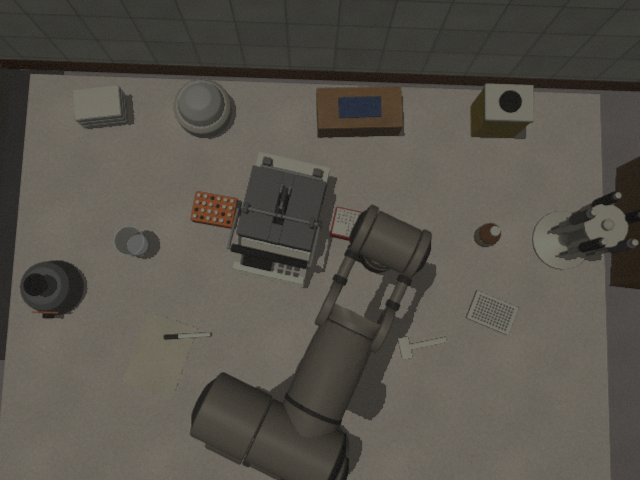

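The picture shows the handle level at the locked position (predicted arm end at (209,284), seen at about (208,284)). The lid corner is at its shut position, and the bystanders haven't moved. I'm handing it in.

```bash
python3 -c "
from bench import job; print(job.close_job())"
```

```text
the job is handed in; nothing more can be done
None
```

The lid is pressed shut and the locking handle is snapped into lock. I handed the job in at about 15 s of the 58 s allowed.

- **Lid:** I pressed it down with the closed fingertips until it stopped hard. The fingertips were then at 165.5 mm, the height of a fully shut lid, with about 17 N on them, and the lever was still released.
- **Handle:** I pushed it from behind, forward and down past its dead point, with about 21 N at most. It stayed outside the fingers throughout. The force then fell to zero and the handle snapped down by itself.

**Last checks:** After backing away, the side view showed the handle arm end and the lid corner within about a pixel of where they should be when locked and shut. The arm was clear of everything, and the tool force was about 1 N or less, which is noise. The bystanders I could see had not moved.

**Not confirmed:**
- The plate could not be seen under the shut lid.
- The arm partly hid the tip box in the last top view, but the side view showed it in place.
- I compared the bystanders by eye, not by measurement.

**What went differently:**
- My first move call was refused because every row needs all seven values.
- A steeper tool tilt behind the handle was out of reach, so I used a smaller one there.

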